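# Put the microscope's objectives away in their tray

### The job

Put the four white-barrelled microscope objectives away in the grey storage tray: stand each one upright, lens up, on the floor of the pocket of the same colour as its band. They are delicate optics, so set them down rather than dropping them and do not knock them over. The two black-barrelled objectives belong to another microscope: leave them standing where they are.

Things in the scene. Friction and masses are not known exactly. Their poses are not given: they have to be found in the camera images.
- obj_red_c (a point): WHITE-barrelled microscope objective with a RED colour band, about 140 g, standing upright on its wide end: a foot flange 40 mm across and 6 mm tall, then a plain round barrel 34 mm across up to 46 mm, a coloured cone narrowing from 46 to 51 mm, and a nose 18 mm across up to the lens at 60 mm total height. The point is on its axis, half-way up (30 mm above its underside); its z axis is the axis, up
- obj_yellow_c (a point): WHITE-barrelled microscope objective with a YELLOW colour band, about 140 g, shape, size and point as obj_red_c
- obj_green_c (a point): WHITE-barrelled microscope objective with a GREEN colour band, about 140 g, shape, size and point as obj_red_c
- obj_blue_c (a point): WHITE-barrelled microscope objective with a BLUE colour band, about 140 g, shape, size and point as obj_red_c
- black_red_c (a point): look-alike that stays: BLACK-barrelled objective (black flange, barrel and nose) with a red band; shape, size and point as obj_red_c
- black_blue_c (a point): look-alike that stays: BLACK-barrelled objective (black flange, barrel and nose) with a blue band; shape, size and point as obj_red_c
- pocket_red: RED square pocket (floor and walls red) fixed in the grey storage tray. Outside 64 x 64 mm, inside 56 x 56 mm, wall 4 mm; floor top 3 mm and wall top 10 mm above its origin, which is the centre of its underside (4 mm above the bench); z up, x across the tray's short side, y along its row of pockets
- pocket_yellow: YELLOW square pocket (floor and walls yellow) fixed in the grey storage tray; size, origin and axes as pocket_red. The tray is fixed, 84 x 308 mm, rim 13 mm tall, with a low grip 11 mm tall sticking out 30 mm at each short end; the four pockets stand in one row, 72 mm from centre to centre, in any colour order
- pocket_green: GREEN square pocket (floor and walls green) fixed in the grey storage tray; size, origin and axes as pocket_red
- pocket_blue: BLUE square pocket (floor and walls blue) fixed in the grey storage tray; size, origin and axes as pocket_red
Mind the look-alikes: they are no part of the job. Of the things that look like the pocket_green, the middle-sized one is meant.

How it is judged:
By the outcome, as a careful person would: the job done as asked, in the order asked, and still so for the second after the job is handed in, with the robot touching nothing.
It also fails if it takes over 90 s, if anything falls off the work surface, if the arm or the gripper's body presses on something with over 40 N, if the wrist force passes 120 N, or if a joint passes its speed limit or range.

### The arm

A 7-joint arm with a two-finger parallel gripper is mounted at the origin on the work surface. World frame = base frame: x ahead of the robot, y to its left, z up, the work surface at z = 0. Lengths are in mm, angles in rad, forces in N, time in s.
With the tool pointing down it reaches from about 425 to 875 mm from the base axis. Payload 8.4 kg.
Tool frame: the origin (TCP) lies at the centre of the arm's flange, where the gripper is bolted on; the fingertips stand 173 mm ahead of it and the grasp point (between the pads) lies 155 mm ahead of it (robot.tcp_to_tips is the distance from the TCP to the fingertips, in mm); z points along the fingers, y is the line along which they close (so a half turn about z gives the same grasp; the last joint's range is limited). The gripper opens to 85 mm and grips with 20 to 120 N. Pads are 22 mm wide; open, the fingers measure 114 mm over their backs; the gripper's body (76 mm by 85 mm) begins 54 mm behind the grasp point. The pads swing forward as they close: fully open they stand 13 mm farther back than shut.
Start: joints at [-1.438, 0.333, 0.04, 1.465, -0.013, 1.343, -0.059], TCP at [149.33, 632.593, 404.708] pointing down, gripper open.
Joint ranges: [-2.58, 2.58], [-0.38, 2.09], [-1.3, 1.39], [0.25, 2.4], [-1.5, 4.64], [0.08, 2.09], [-2.65, 2.65]. Speed limits (rad/s): [2.22, 2.22, 2.79, 2.79, 3.14, 3.14, 3.14].

### API

Orientations are given as a unit quaternion [w, x, y, z].
In Python, from plant import get_obs, capture, job, masks_of, robot gives the robot as it stands. The module is installed in compiled form; this text tells all that it offers.
- The arm moves only by the tool move_arm, never from a script. Its argument "deltas" is a list that holds one entry, the list of rows, each a list of 7 numbers: the finger opening in m, from 0 to 0.0854, then the shift along the tool's x, y, z in m, then the turn, a rotation vector about the tool's x, y, z in rad. A call has 1 to 12 rows; each row is the pose to reach, as a shift and turn from the pose commanded when the call began, along the tool's axes at that moment; what a row does not reach only later rows make up. A row lasts 1/12 s, in which the tool goes at most 41.7 mm and 7.16 degrees, less where a joint would pass 70% of its speed; a pose out of reach is approached as far as the arm can. A call with a gripper value outside its range is refused whole. The fingers move at their own pace and stop on an object; the grip force is fixed at half the most. Time passes only in rows, so rows that repeat a pose let the fingers close. It gives the time, the measured TCP pose, the force, the opening and the grip force at its end, in the units of the state.
- get_obs(): the state, without advancing time (a new reading comes with each control period).
- capture(name): name is "scene" or "top" or "wrist"; returns a dict with "img" (400x640x3 uint8, red, green, blue), "range_z" (400x640 float32, mm along the optical axis (not along the pixel's ray), 0 where there is no reading), "vfov" (degrees; the focal length in pixels is half the picture's height over the tangent of half this angle, whatever the lens; pixels are square), "cx", "cy" (the principal point, pixels), "extrinsics" (4x4, takes a point from camera to world coordinates); the wrist camera has in their place "mount" (4x4, takes a point from camera to tool coordinates, whose origin is the TCP and whose axes are the flange's). Camera axes: x right, y down, z forward; pixel columns grow to the right and rows downward; lengths in mm; the calibration is good to about 2 mm. The wrist camera is an equidistant fisheye: a pixel r from the principal point sees the ray r / f radians off the axis. A picture is of the moment at which its call begins: read the wrist's pose just before it.
- job.finish_job(): hands the job in; it is judged then, once.
Trained networks look in the newest picture that a camera, given by its name, has taken for a name from the list of things; names that differ only in an ending like _2 or _b are one class to them, and where a whole thing is asked for, a point or a joint stands for the part that bears it (a point fixed in the world has none). Each returns a list of dicts, best first, with "p" (0 to 1); they miss things now and then, are a little off and sometimes report something else, mostly with a low value. They report only what shows in the picture. A call takes as long as a camera call. They do not tell look-alikes from the thing itself.
- masks_of(camera, query): "mask" (400x640 bool, what is visible of it) and "extent" ([left, top, right, bottom] in pixels, round what is visible of it).
The state is a dict: "t": time; "joint_positions": joint angles; "joint_velocities": joint speeds; "effort": joint torques, N m; "ee_pos": TCP position; "ee_rot": TCP orientation; "wrist_force": force on the tool from outside, world axes, zero at the start; "wrist_torque": the same for the moment, N m; "gripper_width": finger opening in mm; "gripper_force": force on a finger pad.
Only numpy, scipy, OpenCV 4.12 (cv2) and the standard library are available. Lean on these libraries where they do the work, as an engineer would, in place of code of your own. Each camera call takes 0.05 s, during which the arm holds its last target. There are 200 camera calls.

## Working session

There is one attempt and no reset: what is moved stays moved. The work goes in short steps, Python scripts to look and compute and a tool call to move; the robot and the scene stay as the last step left them, time stands still between calls to the robot, and variables do not carry over. Pictures are saved under pics/ and viewed, at most 14 in all, crops included, and the job is handed in when it is done.

Besides the shell and the picture viewer there is one more tool, called in YAML: its name, and indented under it one key for each argument. move_arm: Moves the arm, as the interface text tells. Its arguments: {"type":"object","properties":{"deltas":{"type":"array"}},"required":["deltas"]}

```bash
mkdir -p pics
python3 - <<'E'
from plant import get_obs,capture
import cv2,numpy as np
o=get_obs();print(o['t'],o['ee_pos'],o['ee_rot'],o['gripper_width'])
for n in['scene','top']:
    c=capture(n);cv2.imwrite(f'pics/{n}0.png',c['img'][:,:,::-1]);print(n,c['vfov'],c['cx'],c['cy'],np.round(c['extrinsics'],3).tolist())
E
```

```text
0.0 [149.275962   632.42849719 403.79773689] [-3.78041888e-05  1.15638494e-01  9.93291008e-01 -8.42609809e-04] 85.54258043464102
scene 49.26693613091483 320.6497632024331 201.92055823893554 [[0.477, 0.527, -0.704, 1291.858], [0.879, -0.285, 0.382, -399.025], [0.0, -0.801, -0.599, 690.424], [0.0, 0.0, 0.0, 1.0]]
top 54.8518581353196 321.0847536611873 202.17516195962222 [[0.021, -0.992, 0.121, 427.9], [-0.999, -0.024, -0.021, 12.323], [0.024, -0.121, -0.992, 1052.233], [0.0, 0.0, 0.0, 1.0]]
```

View pics/scene0.png

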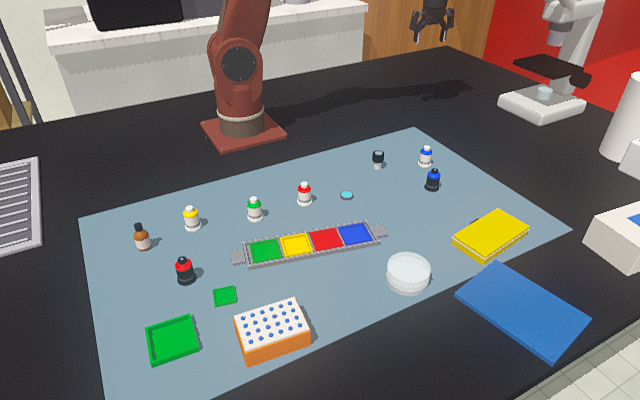

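View pics/top0.png

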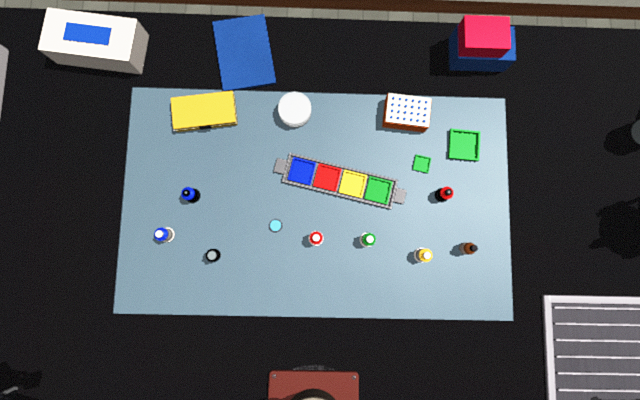

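The tray's green pocket (top view 379,190) is the middle-sized one, with a small decoy at (422,164) and a large one at (463,145). The white objectives in the top view are yellow (424,255), green (368,240), red (316,238) and blue (163,234). The black ones are at (190,194) and (445,194).

```bash
cat > h.py <<'E'
from plant import get_obs,capture,masks_of
import numpy as np,cv2
from scipy.spatial.transform import Rotation as R
def world(c):
    h,w=c['range_z'].shape; f=h/2/np.tan(np.radians(c['vfov']/2)); z=c['range_z']
    u,v=np.meshgrid(np.arange(w),np.arange(h))
    P=np.stack([(u-c['cx'])/f*z,(v-c['cy'])/f*z,z],-1)
    E=c['extrinsics']; W=P@E[:3,:3].T+E[:3,3]; W[z==0]=np.nan; return W
E
python3 - <<'E'
from h import *
for cam in['top','scene']:
    c=capture(cam);W=world(c)
    for q in['obj_red_c','obj_yellow_c','obj_green_c','obj_blue_c','black_red_c','black_blue_c','pocket_red','pocket_yellow','pocket_green','pocket_blue']:
        for r in masks_of(cam,q)[:3]:
            if r['p']<.3: continue
            P=W[r['mask']];P=P[~np.isnan(P[:,0])]
            if len(P)<5: continue
            if 'pocket' in q:
                b=cv2.minAreaRect(P[:,:2].astype(np.float32));print(cam,q,round(r['p'],2),r['extent'],np.round(b[0]),np.round(b[1]),round(b[2],1),np.round(np.median(P[:,2])))
            else:
                t=P[P[:,2]>53];print(cam,q,round(r['p'],2),r['extent'],len(t),np.round(t.mean(0)) if len(t) else '',np.round(P.min(0)),np.round(P.max(0)))
E
```

```text
top obj_red_c 0.43 [307.8, 233.2, 329.1, 244.6] 44 [457.   2.  60.] [439. -17.   0.] [477.  21.  67.]
top obj_yellow_c 0.7 [414.8, 250.0, 433.4, 264.7] 51 [ 418. -283.   60.] [ 399. -318.   -1.] [ 438. -265.   65.]
top obj_yellow_c 0.49 [306.6, 233.1, 324.6, 246.7] 44 [457.   2.  60.] [439. -17.   2.] [472.  21.  67.]
top obj_green_c 0.69 [358.8, 235.1, 375.6, 246.7] 46 [ 456. -135.   60.] [ 439. -149.    4.] [ 474. -117.   65.]
top obj_blue_c 0.73 [156.7, 227.5, 176.4, 244.1] 48 [458. 400.  60.] [441. 382.  -2.] [476. 413.  64.]
top black_red_c 0.58 [432.2, 186.7, 452.6, 203.0] 47 [ 584. -342.   60.] [ 564. -378.   -1.] [ 611. -324.   64.]
top black_blue_c 0.49 [180.9, 190.8, 200.8, 203.0] 46 [566. 339.  59.] [547. 320.   0.] [584. 359.  63.]
top pocket_red 0.86 [315.5, 163.6, 342.8, 194.2] [626. -25.] [66. 69.] 77.1 9.0
top pocket_yellow 0.75 [341.1, 172.3, 367.1, 197.6] [608. -97.] [66. 64.] 77.4 9.0
top pocket_green 0.87 [445.7, 131.5, 484.5, 157.9] [ 730. -410.] [96. 92.] 85.7 7.0
top pocket_green 0.81 [367.3, 180.0, 392.0, 204.0] [ 592. -169.] [68. 66.] 80.6 9.0
top pocket_blue
[... 503 characters left out ...]
]
scene black_blue_c 0.78 [425.1, 168.4, 440.9, 190.9] 32 [569. 339.  59.] [495. 321.  -2.] [587. 398.  63.]
scene pocket_red 0.64 [309.8, 228.0, 343.1, 249.9] [626. -23.] [70. 78.] 75.8 9.0
scene pocket_yellow 0.97 [278.6, 232.5, 310.7, 252.1] [607. -92.] [67. 74.] 77.3 8.0
scene pocket_green 0.7 [148.0, 313.9, 198.5, 366.8] [ 722. -406.] [ 84. 100.] 85.5 6.0
scene pocket_green 0.67 [248.4, 237.1, 284.1, 263.6] [ 592. -165.] [65. 77.] 78.4 8.0
scene pocket_green 0.66 [212.7, 285.0, 235.1, 305.1] [ 672. -287.] [43. 46.] 76.8 4.0
scene pocket_blue 0.69 [308.5, 227.7, 344.9, 250.6] [626. -23.] [69. 78.] 77.5 9.0
scene pocket_blue 0.66 [336.5, 223.3, 371.7, 244.6] [639.  45.] [65. 70.] 78.9 8.0
```

```bash
cat >> h.py <<'E'
RT=np.array([[.22,.975,0],[.975,-.22,0],[0,0,-1.]]);RT/=np.linalg.norm(RT,axis=0)
OBJ=dict(blue=(459,401),red=(459,2),green=(457,-135),yellow=(420,-283))
POC=dict(blue=(640,46),red=(625,-24),yellow=(608,-95),green=(592,-166))
def plan(*targets):
    o=get_obs();q=o['ee_rot'];r=R.from_quat([q[1],q[2],q[3],q[0]])
    print('t',o['t'],'pos',np.round(o['ee_pos'],1),'w',round(o['gripper_width'],1),'F',np.round(o['wrist_force'],1),'gf',round(o['gripper_force'],1))
    for t in targets: print(np.round(r.inv().apply(np.array(t)-o['ee_pos'])/1000,4),np.round((r.inv()*R.from_matrix(RT)).as_rotvec(),3))
def wristworld(c,o):
    h,w=c['range_z'].shape; f=h/2/np.tan(np.radians(c['vfov']/2)); z=c['range_z']
    u,v=np.meshgrid(np.arange(w)-c['cx'],np.arange(h)-c['cy']); rr=np.hypot(u,v); th=rr/f
    k=np.tan(th)/np.maximum(rr,1e-6)
    P=np.stack([u*k*z,v*k*z,z],-1);M=c['mount'];q=o['ee_rot']
    P=P@M[:3,:3].T+M[:3,3]; W=R.from_quat([q[1],q[2],q[3],q[0]]).apply(P.reshape(-1,3)).reshape(P.shape)+o['ee_pos']
    W[(z==0)|(th>1.4)]=np.nan; return W
def look(name,queries):
    o=get_obs();c=capture('wrist');W=wristworld(c,o);cv2.imwrite(f'pics/{name}.png',c['img'][:,:,::-1])
    for q in queries:
        for r in masks_of('wrist',q)[:4]:
            if r['p']<.3: continue
            P=W[r['mask']];P=P[~np.isnan(P[:,0])]
            if len(P)<5: continue
            if 'pocket' in q:
                b=cv2.minAreaRect(P[:,:2].astype(np.float32));print(q,round(r['p'],2),r['extent'],np.round(b[0],1),np.round(b[1]),round(b[2],1),np.round(np.median(P[:,2])))
            else:
                t=P[P[:,2]>P[:,2].max()-5];print(q,round(r['p'],2),r['extent'],len(t),np.round((t.max(0)+t.min(0))/2,1),np.round(P.min(0)),np.round(P.max(0)))
E
python3 -c "
from h import *
plan((459,401,310))"
```

```text
t 1.2 pos [149.4 632.6 404.7] w 85.4 F [ 0.6 -0.3  0.9] gf 0.0
[-0.3545 -0.1542  0.0947] [0.    0.    1.561]
```

move_arm:
  deltas:
    - [[0.085,-0.03,-0.013,0.008,0,0,0.12],[0.085,-0.06,-0.026,0.016,0,0,0.24],[0.085,-0.09,-0.039,0.024,0,0,0.36],[0.085,-0.12,-0.052,0.032,0,0,0.48],[0.085,-0.15,-0.065,0.04,0,0,0.6],[0.085,-0.18,-0.078,0.048,0,0,0.72],[0.085,-0.21,-0.091,0.056,0,0,0.84],[0.085,-0.24,-0.104,0.064,0,0,0.96],[0.085,-0.27,-0.117,0.072,0,0,1.08],[0.085,-0.3,-0.13,0.08,0,0,1.2],[0.085,-0.33,-0.143,0.088,0,0,1.32],[0.085,-0.354,-0.154,0.095,0,0,1.44]]

```text
t: 2.2
ee_pos: [460.4, 399.4, 309.5]
ee_rot: [0.0, 0.744, 0.668, 0.0]
wrist_force: [-0.2, 0.1, -0.3]
gripper_width: 85.2
gripper_force: 0.0
```

```bash
python3 -c "
from h import *
plan((459,401,310)); look('w1',['obj_blue_c','pocket_blue'])
plan((459,401,310)); print(np.round(get_obs()['joint_positions'],2))"
```

```text
t 2.2 pos [460.4 399.4 309.5] w 85.2 F [-0.2  0.1 -0.3] gf 0.0
[ 0.0015 -0.0016 -0.0005] [0.001 0.    0.113]
obj_blue_c 0.56 [292.6, 165.8, 337.9, 221.9] 451 [457.1 402.8  59.7] [436. 371.   0.] [476. 423.  62.]
t 2.35 pos [460.3 399.2 309.2] w 85.1 F [-0.8  0.1  0.4] gf 0.0
[ 0.0016 -0.0014 -0.0008] [0.    0.001 0.116]
[-1.13  0.33  0.41  1.7  -0.14  1.14 -0.78]
```

View pics/w1.png

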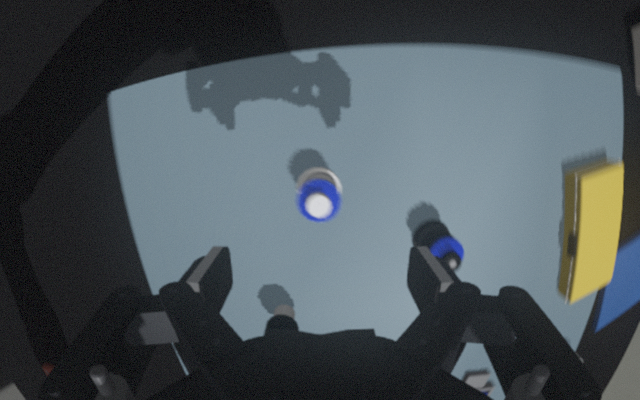

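The wrist view puts the white blue-band objective at (320,205), between the fingers. It measures (457,403), consistent with the overhead view.

move_arm:
  deltas:
    - [[0.075,0.0024,-0.0026,0.02,0,0,0.115],[0.075,0.0024,-0.0026,0.04,0,0,0.115],[0.075,0.0024,-0.0026,0.06,0,0,0.115],[0.07,0.0024,-0.0026,0.08,0,0,0.115],[0.06,0.0024,-0.0026,0.1,0,0,0.115],[0.06,0.0024,-0.0026,0.12,0,0,0.115],[0.055,0.0024,-0.0026,0.12,0,0,0.115],[0.05,0.0024,-0.0026,0.12,0,0,0.115],[0.045,0.0024,-0.0026,0.12,0,0,0.115],[0.04,0.0024,-0.0026,0.12,0,0,0.115],[0.035,0.0024,-0.0026,0.12,0,0,0.115],[0.025,0.0024,-0.0026,0.12,0,0,0.115]]

```text
t: 3.35
ee_pos: [456.8, 404.5, 191.6]
ee_rot: [-0.0, 0.779, 0.627, 0.001]
wrist_force: [-0.0, 0.0, 6.7]
gripper_width: 32.5
gripper_force: 59.0
```

move_arm:
  deltas:
    - [[0.02,0,0,0,0,0,0],[0.02,0,0,0,0,0,0],[0.02,0,0,0,0,0,0],[0.02,0,0,0,0,0,0]]

```text
t: 3.68
ee_pos: [456.8, 404.5, 191.6]
ee_rot: [-0.0, 0.779, 0.627, 0.001]
wrist_force: [0.4, -0.5, 7.3]
gripper_width: 32.4
gripper_force: 59.0
```

```bash
python3 -c "
from h import *
plan((550,220,280),(640,46,280))"
```

```text
t 3.6833 pos [456.8 404.5 191.6] w 32.4 F [ 0.4 -0.5  7.3] gf 59.0
[-0.16    0.1307 -0.0887] [ 0.001 -0.003  0.006]
[-0.3107  0.2559 -0.0889] [ 0.001 -0.003  0.006]
```

move_arm:
  deltas:
    - [[0.02,0,0,-0.01,0,0,0],[0.02,0,0,-0.03,0,0,0],[0.02,0,0,-0.05,0,0,0],[0.02,0,0,-0.07,0,0,0],[0.02,0,0,-0.088,0,0,0],[0.02,-0.012,0.01,-0.088,0,0,0],[0.02,-0.035,0.028,-0.088,0,0,0],[0.02,-0.06,0.049,-0.088,0,0,0],[0.02,-0.085,0.07,-0.088,0,0,0],[0.02,-0.11,0.09,-0.088,0,0,0],[0.02,-0.135,0.11,-0.088,0,0,0],[0.02,-0.16,0.131,-0.088,0,0,0]]

```text
t: 4.68
ee_pos: [550.1, 217.4, 277.9]
ee_rot: [-0.0, 0.779, 0.627, -0.0]
wrist_force: [0.5, 0.3, -1.2]
gripper_width: 32.8
gripper_force: 59.6
```

move_arm:
  deltas:
    - [[0.02,-0.025,0.02,0,0,0,0],[0.02,-0.05,0.041,0,0,0,0],[0.02,-0.075,0.062,0,0,0,0],[0.02,-0.1,0.083,0,0,0,0],[0.02,-0.12,0.1,0,0,0,0],[0.02,-0.135,0.113,0,0,0,0],[0.02,-0.145,0.121,0,0,0,0],[0.02,-0.15,0.125,0,0,0,0],[0.02,-0.15,0.125,0,0,0,0],[0.02,-0.15,0.125,0,0,0,0]]

```text
t: 5.52
ee_pos: [639.4, 47.2, 277.5]
ee_rot: [-0.0, 0.779, 0.627, -0.0]
wrist_force: [0.4, 1.2, -1.1]
gripper_width: 32.2
gripper_force: 59.6
```

```bash
python3 -c "
from h import *
look('w2',['obj_blue_c','pocket_blue','pocket_red','pocket_yellow','pocket_green'])
plan((640,46,199))"
```

```text
obj_blue_c 0.57 [279.1, 205.7, 358.8, 321.1] 1439 [637.7  46.1 145.4] [586. -56.   5.] [659.  66. 148.]
pocket_blue 0.66 [280.1, 162.3, 363.5, 235.6] [639.9  49.2] [57. 64.] 77.0 8.0
pocket_red 0.84 [283.4, 301.4, 357.4, 316.8] [617.5 -49.5] [18. 64.] 80.0 14.0
t 5.8167 pos [639.5  47.4 277.8] w 32.4 F [ 0.5 -0.2 -0.9] gf 59.6
[-0.0013  0.0008  0.0788] [-0.    -0.     0.007]
```

View pics/w2.png

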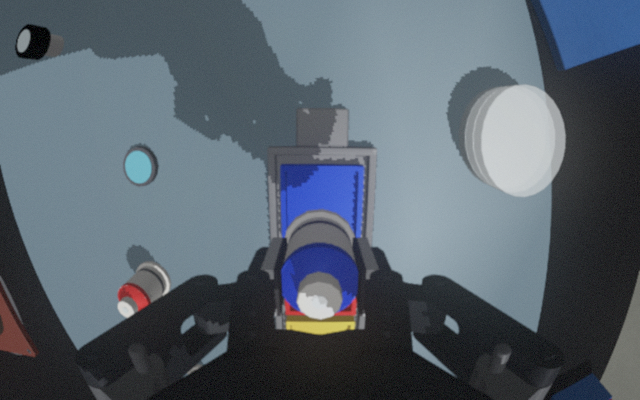

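The held blue objective is at (320,270), centred above the blue pocket, which shows from column 280 to 363.

move_arm:
  deltas:
    - [[0.02,-0.001,0.001,0.02,0,0,0.007],[0.02,-0.001,0.001,0.04,0,0,0.007],[0.02,-0.001,0.001,0.055,0,0,0.007],[0.02,-0.001,0.001,0.065,0,0,0.007],[0.02,-0.001,0.001,0.07,0,0,0.007],[0.02,-0.001,0.001,0.074,0,0,0.007],[0.02,-0.001,0.001,0.076,0,0,0.007],[0.02,-0.001,0.001,0.078,0,0,0.007],[0.02,-0.001,0.001,0.079,0,0,0.007],[0.02,-0.001,0.001,0.0795,0,0,0.007],[0.02,-0.001,0.001,0.0795,0,0,0.007]]

```text
t: 6.73
ee_pos: [640.7, 45.2, 198.7]
ee_rot: [0.0, 0.781, 0.624, 0.0]
wrist_force: [0.1, -0.9, -0.1]
gripper_width: 32.6
gripper_force: 59.8
```

move_arm:
  deltas:
    - [[0.02,0,0,0.0005,0,0,0],[0.02,0,0,0.001,0,0,0],[0.02,0,0,0.001,0,0,0]]

```text
t: 6.98
ee_pos: [640.7, 45.0, 198.6]
ee_rot: [-0.0, 0.781, 0.624, 0.0]
wrist_force: [-4.3, -0.9, 9.9]
gripper_width: 32.7
gripper_force: 60.6
```

move_arm:
  deltas:
    - [[0.036,0,0,0,0,0,0],[0.04,0,0,0,0,0,0],[0.046,0,0,0,0,0,0],[0.054,0,0,0,0,0,0],[0.06,0,0,0,0,0,0],[0.06,0,0,0,0,0,0],[0.06,0,0,-0.01,0,0,0],[0.06,0,0,-0.03,0,0,0],[0.06,0,0,-0.05,0,0,0],[0.06,0,0,-0.075,0,0,0],[0.06,0,0,-0.1,0,0,0],[0.06,0,0,-0.11,0,0,0]]

```text
t: 7.98
ee_pos: [641.3, 44.8, 311.6]
ee_rot: [0.001, 0.782, 0.624, 0.002]
wrist_force: [-0.1, -0.8, -0.2]
gripper_width: 60.2
gripper_force: 0.0
```

```bash
python3 -c "
from h import *
look('w3',['obj_blue_c','pocket_blue','pocket_red','pocket_yellow','obj_red_c'])
plan((459,2,300))"
```

```text
obj_blue_c 0.89 [295.0, 172.9, 339.6, 230.8] 458 [639.5  43.8  66.5] [619.  27.   6.] [658.  63.  69.]
pocket_blue 0.79 [282.0, 152.9, 355.5, 228.1] [639.5  45.6] [65. 65.] 77.5 8.0
pocket_red 0.92 [279.0, 229.9, 351.6, 292.0] [622.9 -24.3] [65. 66.] 77.0 8.0
pocket_yellow 0.71 [295.1, 171.8, 342.4, 228.6] [638.4  36.3] [55. 40.] 78.7 55.0
pocket_yellow 0.7 [289.9, 297.5, 349.7, 334.0] [622.8 -29.5] [172.  65.] 77.9 8.0
obj_red_c 0.65 [130.5, 248.7, 181.6, 297.3] 6 [582.6  70.  199.7] [392. -29.   0.] [590.  70. 202.]
obj_red_c 0.32 [294.4, 173.6, 343.9, 230.9] 458 [639.5  43.8  66.5] [619.  14.   7.] [659.  63.  69.]
t 8.2833 pos [640.   45.3 305.7] w 59.7 F [-0.3 -0.  -1.1] gf 0.0
[-0.0822 -0.1669  0.0061] [-0.002  0.001 -0.001]
```

View pics/w3.png

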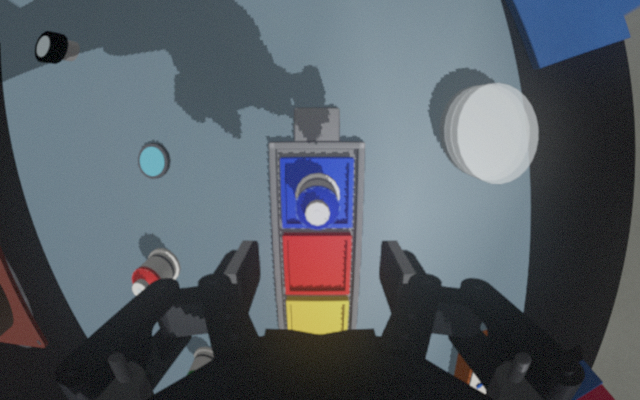

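The blue objective stands upright at (318,200) and measures (639.5,44), centred in its pocket with its top at 67 mm. Red is next.

move_arm:
  deltas:
    - [[0.075,-0.01,-0.02,0.006,0,0,0],[0.075,-0.02,-0.042,0.006,0,0,0],[0.075,-0.032,-0.066,0.006,0,0,0],[0.075,-0.044,-0.09,0.006,0,0,0],[0.075,-0.056,-0.114,0.006,0,0,0],[0.075,-0.067,-0.136,0.006,0,0,0],[0.075,-0.076,-0.155,0.006,0,0,0],[0.075,-0.082,-0.167,0.006,0,0,0],[0.075,-0.082,-0.167,0.006,0,0,0],[0.075,-0.082,-0.167,0.006,0,0,0]]

```text
t: 9.12
ee_pos: [459.1, 2.2, 300.8]
ee_rot: [-0.0, 0.781, 0.624, -0.0]
wrist_force: [0.6, -0.2, 0.5]
gripper_width: 75.3
gripper_force: 0.0
```

```bash
python3 -c "
from h import *
look('w4',['obj_red_c','obj_green_c'])
plan((458,2.5,189))"
```

```text
obj_red_c 0.69 [292.5, 171.2, 342.2, 230.1] 476 [456.6   3.   59.8] [433. -30.  -0.] [477.  23.  62.]
obj_green_c 0.89 [330.8, 299.7, 368.3, 329.5] 1 [464.1  10.7 201.2] [ 437. -153.    0.] [477.  11. 201.]
t 9.2667 pos [460.2   2.5 301. ] w 74.9 F [ 0.3  0.2 -0.3] gf 0.0
[-0.0004 -0.0021  0.112 ] [ 0.     0.001 -0.001]
```

move_arm:
  deltas:
    - [[0.075,0,-0.002,0.02,0,0,0],[0.075,0,-0.002,0.04,0,0,0],[0.075,0,-0.002,0.06,0,0,0],[0.07,0,-0.002,0.08,0,0,0],[0.06,0,-0.002,0.1,0,0,0],[0.06,0,-0.002,0.111,0,0,0],[0.055,0,-0.002,0.111,0,0,0],[0.05,0,-0.002,0.111,0,0,0],[0.045,0,-0.002,0.111,0,0,0],[0.04,0,-0.002,0.111,0,0,0],[0.035,0,-0.002,0.111,0,0,0],[0.025,0,-0.002,0.111,0,0,0]]

```text
t: 10.27
ee_pos: [458.0, 2.6, 191.4]
ee_rot: [-0.0, 0.781, 0.624, 0.001]
wrist_force: [-2.4, -0.7, 7.5]
gripper_width: 32.5
gripper_force: 58.7
```

move_arm:
  deltas:
    - [[0.02,0,0,0,0,0,0],[0.02,0,0,0,0,0,0],[0.02,0,0,0,0,0,0],[0.02,0,0,0,0,0,0]]

```text
t: 10.6
ee_pos: [458.0, 2.6, 191.4]
ee_rot: [0.0, 0.781, 0.624, 0.001]
wrist_force: [-3.1, -0.1, 8.4]
gripper_width: 32.4
gripper_force: 58.7
```

```bash
python3 -c "
from h import *
plan((624,-24.5,280))"
```

```text
t 10.6 pos [458.    2.6 191.4] w 32.4 F [-3.1 -0.1  8.4] gf 58.7
[ 0.0104  0.168  -0.0884] [ 0.001 -0.001 -0.001]
```

move_arm:
  deltas:
    - [[0.02,0,0,-0.01,0,0,0],[0.02,0,0,-0.035,0,0,0],[0.02,0,0,-0.06,0,0,0],[0.02,0,0,-0.08,0,0,0],[0.02,0.001,0.012,-0.088,0,0,0],[0.02,0.002,0.035,-0.088,0,0,0],[0.02,0.004,0.06,-0.088,0,0,0],[0.02,0.006,0.09,-0.088,0,0,0],[0.02,0.008,0.12,-0.088,0,0,0],[0.02,0.009,0.145,-0.088,0,0,0],[0.02,0.01,0.16,-0.088,0,0,0],[0.02,0.01,0.168,-0.088,0,0,0]]

```text
t: 11.6
ee_pos: [625.1, -25.0, 278.8]
ee_rot: [0.001, 0.781, 0.624, 0.0]
wrist_force: [-0.5, -0.4, -1.9]
gripper_width: 32.4
gripper_force: 59.8
```

move_arm:
  deltas:
    - [[0.02,0,0,0,0,0,0],[0.02,0,0,0,0,0,0]]

```text
t: 11.77
ee_pos: [623.0, -25.0, 278.4]
ee_rot: [-0.0, 0.782, 0.624, -0.0]
wrist_force: [-0.1, 0.8, -0.9]
gripper_width: 32.2
gripper_force: 59.8
```

```bash
python3 -c "
from h import *
look('w5',['obj_red_c'])
plan((624,-24.5,198.6))"
```

```text
obj_red_c 0.97 [279.3, 205.7, 356.4, 317.9] 1464 [621.8 -24.8 146.7] [ 570. -132.    5.] [643.  -5. 149.]
t 11.8667 pos [622.7 -24.7 278.5] w 32.4 F [-0.7 -0.  -0.6] gf 59.8
[0.0005 0.0013 0.0799] [-0.001 -0.    -0.001]
```

move_arm:
  deltas:
    - [[0.02,0,0.001,0.02,0,0,0],[0.02,0,0.001,0.04,0,0,0],[0.02,0,0.001,0.055,0,0,0],[0.02,0,0.001,0.065,0,0,0],[0.02,0,0.001,0.07,0,0,0],[0.02,0,0.001,0.074,0,0,0],[0.02,0,0.001,0.0765,0,0,0],[0.02,0,0.001,0.078,0,0,0],[0.02,0,0.001,0.079,0,0,0],[0.02,0,0.001,0.08,0,0,0],[0.02,0,0.001,0.0805,0,0,0],[0.02,0,0.001,0.0805,0,0,0]]

```text
t: 12.87
ee_pos: [624.8, -25.1, 198.5]
ee_rot: [0.0, 0.781, 0.624, 0.0]
wrist_force: [-2.0, 0.4, 4.3]
gripper_width: 32.3
gripper_force: 60.5
```

Contact, so I'll release and retract. Then on to green.

move_arm:
  deltas:
    - [[0.036,0,0,0,0,0,0],[0.04,0,0,0,0,0,0],[0.046,0,0,0,0,0,0],[0.054,0,0,0,0,0,0],[0.06,0,0,0,0,0,0],[0.06,0,0,0,0,0,0],[0.06,0,0,-0.01,0,0,0],[0.06,0,0,-0.03,0,0,0],[0.06,0,0,-0.05,0,0,0],[0.06,0,0,-0.075,0,0,0],[0.06,0,0,-0.1,0,0,0],[0.06,0,0,-0.105,0,0,0]]

```text
t: 13.87
ee_pos: [625.7, -25.7, 307.8]
ee_rot: [0.002, 0.782, 0.624, 0.002]
wrist_force: [1.0, 0.3, -0.2]
gripper_width: 60.2
gripper_force: 0.0
```

```bash
python3 -c "
from h import *
look('w6',['obj_red_c','pocket_red','pocket_yellow'])
plan((457,-135,300))"
```

```text
obj_red_c 0.68 [292.6, 172.0, 339.1, 231.4] 468 [623.9 -25.   67.1] [604. -55.   7.] [643.  -6.  70.]
obj_red_c 0.44 [182.8, 330.9, 205.7, 349.1] 1 [574.  -26.9 191.2] [ 422. -191.    1.] [574. -27. 191.]
obj_red_c 0.4 [286.6, 297.2, 348.6, 335.9] 2 [632.2 -17.2 208.4] [ 559. -183.    3.] [633. -17. 208.]
pocket_red 0.97 [278.3, 157.7, 356.7, 231.2] [623.1 -26.8] [69. 68.] 77.3 8.0
pocket_yellow 0.72 [282.3, 233.3, 350.9, 297.7] [607.4 -98.4] [74. 65.] 79.6 8.0
t 14.0667 pos [624.3 -24.9 302.3] w 60.0 F [-0.9 -0.6 -1.2] gf 0.0
[-0.1443 -0.1388  0.0023] [-0.001 -0.    -0.001]
```

Red is placed, upright and centred.

move_arm:
  deltas:
    - [[0.075,-0.016,-0.016,0.002,0,0,0],[0.075,-0.036,-0.035,0.002,0,0,0],[0.075,-0.056,-0.054,0.002,0,0,0],[0.075,-0.076,-0.073,0.002,0,0,0],[0.075,-0.096,-0.092,0.002,0,0,0],[0.075,-0.116,-0.111,0.002,0,0,0],[0.075,-0.134,-0.129,0.002,0,0,0],[0.075,-0.144,-0.139,0.002,0,0,0],[0.075,-0.144,-0.139,0.002,0,0,0],[0.075,-0.144,-0.139,0.002,0,0,0]]

```text
t: 14.9
ee_pos: [456.6, -134.7, 300.2]
ee_rot: [-0.001, 0.782, 0.624, -0.0]
wrist_force: [-0.2, 0.7, -0.9]
gripper_width: 75.2
gripper_force: 0.0
```

```bash
python3 -c "
from h import *
look('w7',['obj_green_c'])
plan((457.5,-135,189))"
```

```text
obj_green_c 0.93 [299.8, 170.6, 345.5, 228.1] 465 [ 456.  -135.7   60.1] [ 437. -163.   -0.] [ 476. -116.   62.]
t 15.0 pos [ 457.7 -134.   300.4] w 74.9 F [0.1 0.5 0.1] gf 0.0
[-1.000e-03  1.000e-04  1.114e-01] [-0.  0. -0.]
```

move_arm:
  deltas:
    - [[0.075,-0.001,0,0.02,0,0,0],[0.075,-0.001,0,0.04,0,0,0],[0.075,-0.001,0,0.06,0,0,0],[0.07,-0.001,0,0.08,0,0,0],[0.06,-0.001,0,0.1,0,0,0],[0.06,-0.001,0,0.111,0,0,0],[0.055,-0.001,0,0.111,0,0,0],[0.05,-0.001,0,0.111,0,0,0],[0.045,-0.001,0,0.111,0,0,0],[0.04,-0.001,0,0.111,0,0,0],[0.035,-0.001,0,0.111,0,0,0],[0.025,-0.001,0,0.111,0,0,0]]

```text
t: 16.0
ee_pos: [457.4, -135.8, 190.9]
ee_rot: [0.0, 0.781, 0.624, 0.001]
wrist_force: [-2.6, 1.4, 7.5]
gripper_width: 32.4
gripper_force: 58.7
```

move_arm:
  deltas:
    - [[0.02,0,0,0,0,0,0],[0.02,0,0,0,0,0,0],[0.02,0,0,0,0,0,0],[0.02,0,0,0,0,0,0]]

```text
t: 16.33
ee_pos: [457.4, -135.8, 190.9]
ee_rot: [0.0, 0.781, 0.624, 0.001]
wrist_force: [-1.9, 1.2, 9.0]
gripper_width: 32.3
gripper_force: 58.8
```

```bash
python3 -c "
from h import *
plan((592,-167,280))"
```

```text
t 16.3333 pos [ 457.4 -135.8  190.9] w 32.3 F [-1.9  1.2  9. ] gf 58.8
[-0.0006  0.1383 -0.0889] [ 0.001 -0.001 -0.001]
```

move_arm:
  deltas:
    - [[0.02,0,0,-0.01,0,0,0],[0.02,0,0,-0.035,0,0,0],[0.02,0,0,-0.06,0,0,0],[0.02,0,0,-0.08,0,0,0],[0.02,0,0.01,-0.088,0,0,0],[0.02,0,0.03,-0.088,0,0,0],[0.02,0,0.055,-0.088,0,0,0],[0.02,0,0.08,-0.088,0,0,0],[0.02,0,0.105,-0.088,0,0,0],[0.02,0,0.125,-0.088,0,0,0],[0.02,0,0.135,-0.088,0,0,0],[0.02,0,0.138,-0.088,0,0,0]]

```text
t: 17.33
ee_pos: [592.9, -166.3, 278.3]
ee_rot: [0.001, 0.781, 0.624, -0.0]
wrist_force: [0.1, -0.1, -1.0]
gripper_width: 32.3
gripper_force: 59.9
```

move_arm:
  deltas:
    - [[0.02,0,0,0,0,0,0],[0.02,0,0,0,0,0,0]]

```text
t: 17.5
ee_pos: [590.8, -166.3, 278.0]
ee_rot: [-0.0, 0.782, 0.624, -0.0]
wrist_force: [-1.0, 0.5, -0.4]
gripper_width: 32.1
gripper_force: 59.9
```

```bash
python3 -c "
from h import *
look('w8',['obj_green_c','pocket_green'])
plan((592,-167,198.6))"
```

```text
obj_green_c 0.8 [280.9, 205.9, 363.4, 315.4] 1436 [ 589.7 -166.2  147.1] [ 545. -267.    1.] [ 609. -146.  150.]
pocket_green 0.74 [280.3, 159.7, 364.1, 241.5] [ 591.5 -164.7] [64. 68.] 77.3 8.0
pocket_green 0.44 [441.6, 366.2, 453.9, 374.0] [ 656.3 -289.3] [  8. 260.] 16.9 11.0
t 17.65 pos [ 590.8 -166.1  278.1] w 32.2 F [ 0.  -0.7 -1.6] gf 59.9
[-0.0006  0.0014  0.0795] [-0.    -0.001 -0.001]
```

View pics/w8.png

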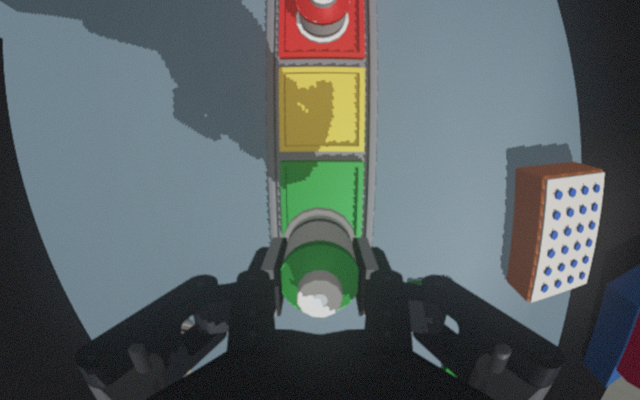

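The held green objective is at (320,275), over the tray's green pocket, which shows from column 280 to 364. Red stands in its own pocket at (322,15).

move_arm:
  deltas:
    - [[0.02,0,0.001,0.02,0,0,0],[0.02,0,0.001,0.04,0,0,0],[0.02,0,0.001,0.055,0,0,0],[0.02,0,0.001,0.065,0,0,0],[0.02,0,0.001,0.07,0,0,0],[0.02,0,0.001,0.074,0,0,0],[0.02,0,0.001,0.0765,0,0,0],[0.02,0,0.001,0.078,0,0,0],[0.02,0,0.001,0.079,0,0,0],[0.02,0,0.001,0.08,0,0,0],[0.02,0,0.001,0.0805,0,0,0],[0.02,0,0.001,0.0805,0,0,0]]

```text
t: 18.65
ee_pos: [592.7, -166.6, 198.0]
ee_rot: [0.0, 0.781, 0.624, 0.0]
wrist_force: [-1.3, 0.5, 4.1]
gripper_width: 32.3
gripper_force: 60.6
```

move_arm:
  deltas:
    - [[0.036,0,0,0,0,0,0],[0.04,0,0,0,0,0,0],[0.046,0,0,0,0,0,0],[0.054,0,0,0,0,0,0],[0.06,0,0,0,0,0,0],[0.06,0,0,0,0,0,0],[0.06,0,0,-0.01,0,0,0],[0.06,0,0,-0.03,0,0,0],[0.06,0,0,-0.05,0,0,0],[0.06,0,0,-0.075,0,0,0],[0.06,0,0,-0.1,0,0,0],[0.06,0,0,-0.105,0,0,0]]

```text
t: 19.65
ee_pos: [593.4, -167.4, 307.2]
ee_rot: [0.002, 0.782, 0.624, 0.002]
wrist_force: [0.5, -0.5, 0.6]
gripper_width: 60.1
gripper_force: 0.0
```

```bash
python3 -c "
from h import *
look('w9',['obj_green_c','pocket_green','pocket_yellow'])
plan((420,-283,300))"
```

```text
obj_green_c 0.91 [293.8, 168.9, 339.3, 227.2] 482 [ 591.8 -166.6   66.7] [ 567. -201.    4.] [ 612. -147.   69.]
pocket_green 0.75 [279.3, 155.4, 355.1, 231.3] [ 591.7 -165.5] [65. 65.] 77.4 8.0
pocket_green 0.63 [425.1, 263.6, 436.0, 274.4] [ 662.1 -224.6] [ 14. 128.] 29.5 6.0
pocket_green 0.59 [431.1, 320.7, 488.0, 376.8] [ 700.1 -310.7] [ 81. 321.] 13.6 6.0
pocket_yellow 0.7 [276.3, 73.4, 356.2, 146.9] [607.8 -94.8] [67. 68.] 77.5 8.0
t 19.85 pos [ 592.2 -166.3  301.8] w 60.1 F [-0.1 -0.2 -1.3] gf 0.0
[-0.1519 -0.1422  0.0018] [-0.001 -0.    -0.001]
```

move_arm:
  deltas:
    - [[0.075,-0.016,-0.015,0.002,0,0,0],[0.075,-0.036,-0.034,0.002,0,0,0],[0.075,-0.058,-0.054,0.002,0,0,0],[0.075,-0.08,-0.075,0.002,0,0,0],[0.075,-0.102,-0.096,0.002,0,0,0],[0.075,-0.124,-0.116,0.002,0,0,0],[0.075,-0.142,-0.133,0.002,0,0,0],[0.075,-0.152,-0.142,0.002,0,0,0],[0.075,-0.152,-0.142,0.002,0,0,0],[0.075,-0.152,-0.142,0.002,0,0,0]]

```text
t: 20.68
ee_pos: [420.5, -283.0, 299.9]
ee_rot: [-0.0, 0.782, 0.624, 0.0]
wrist_force: [-0.9, 1.5, 0.2]
gripper_width: 74.8
gripper_force: 0.0
```

```bash
python3 -c "
from h import *
look('w10',['obj_yellow_c'])
plan((420,-283,189)); print(np.round(get_obs()['joint_positions'],2))"
```

```text
obj_yellow_c 0.96 [296.6, 170.4, 340.4, 229.5] 465 [ 418.3 -283.    60. ] [ 395. -314.    0.] [ 438. -264.   62.]
t 20.7833 pos [ 421.5 -282.2  299.9] w 74.7 F [-0.7 -0.6  0.6] gf 0.0
[-0.0011 -0.0013  0.1109] [-0.     0.     0.001]
[-0.27  0.16  0.85  1.97 -0.13  1.07  0.42]
```

move_arm:
  deltas:
    - [[0.075,-0.001,-0.0015,0.02,0,0,0],[0.075,-0.001,-0.0015,0.04,0,0,0],[0.075,-0.001,-0.0015,0.06,0,0,0],[0.07,-0.001,-0.0015,0.08,0,0,0],[0.06,-0.001,-0.0015,0.1,0,0,0],[0.06,-0.001,-0.0015,0.11,0,0,0],[0.055,-0.001,-0.0015,0.11,0,0,0],[0.05,-0.001,-0.0015,0.11,0,0,0],[0.045,-0.001,-0.0015,0.11,0,0,0],[0.04,-0.001,-0.0015,0.11,0,0,0],[0.035,-0.001,-0.0015,0.11,0,0,0],[0.025,-0.001,-0.0015,0.11,0,0,0]]

```text
t: 21.78
ee_pos: [419.1, -284.1, 191.4]
ee_rot: [0.0, 0.781, 0.624, 0.001]
wrist_force: [-1.6, 1.5, 7.8]
gripper_width: 32.3
gripper_force: 58.8
```

move_arm:
  deltas:
    - [[0.02,0,0,0,0,0,0],[0.02,0,0,0,0,0,0],[0.02,0,0,0,0,0,0],[0.02,0,0,0,0,0,0]]

```text
t: 22.12
ee_pos: [419.1, -284.1, 191.4]
ee_rot: [0.0, 0.781, 0.624, 0.001]
wrist_force: [-3.0, 1.5, 8.7]
gripper_width: 32.7
gripper_force: 58.8
```

```bash
python3 -c "
from h import *
plan((608,-95.5,290))"
```

```text
t 22.1167 pos [ 419.1 -284.1  191.4] w 32.7 F [-3.   1.5  8.7] gf 58.8
[ 0.2258  0.1427 -0.0983] [ 0.002 -0.001 -0.001]
```

move_arm:
  deltas:
    - [[0.02,0,0,-0.01,0,0,0],[0.02,0,0,-0.035,0,0,0],[0.02,0,0,-0.06,0,0,0],[0.02,0,0,-0.085,0,0,0],[0.02,0.01,0.006,-0.098,0,0,0],[0.02,0.03,0.019,-0.098,0,0,0],[0.02,0.052,0.033,-0.098,0,0,0],[0.02,0.074,0.047,-0.098,0,0,0],[0.02,0.096,0.061,-0.098,0,0,0],[0.02,0.118,0.075,-0.098,0,0,0],[0.02,0.14,0.088,-0.098,0,0,0],[0.02,0.162,0.102,-0.098,0,0,0]]

```text
t: 23.12
ee_pos: [554.6, -147.6, 289.1]
ee_rot: [0.0, 0.781, 0.624, 0.0]
wrist_force: [-0.1, -0.4, -0.7]
gripper_width: 32.5
gripper_force: 59.7
```

move_arm:
  deltas:
    - [[0.02,0.022,0.014,0,0,0,0],[0.02,0.042,0.027,0,0,0,0],[0.02,0.056,0.036,0,0,0,0],[0.02,0.064,0.041,0,0,0,0],[0.02,0.064,0.041,0,0,0,0],[0.02,0.064,0.041,0,0,0,0]]

```text
t: 23.62
ee_pos: [607.7, -96.0, 288.4]
ee_rot: [0.0, 0.782, 0.624, -0.0]
wrist_force: [-0.7, 0.3, -0.9]
gripper_width: 32.3
gripper_force: 59.7
```

```bash
python3 -c "
from h import *
look('w11',['obj_yellow_c','pocket_yellow'])
plan((608,-95.5,198.6))"
```

```text
obj_yellow_c 0.75 [278.3, 206.0, 358.3, 315.6] 1478 [606.8 -95.  156.7] [ 563. -200.    6.] [628. -75. 159.]
pocket_yellow 0.94 [280.0, 159.6, 363.0, 235.4] [606.8 -93.9] [63. 66.] 77.4 8.0
t 23.7667 pos [607.2 -96.8 288.4] w 32.3 F [-0.7  0.3 -1.6] gf 59.7
[0.0015 0.0005 0.0898] [-0.     0.    -0.003]
```

move_arm:
  deltas:
    - [[0.02,0.001,0.0005,0.02,0,0,0],[0.02,0.001,0.0005,0.045,0,0,0],[0.02,0.001,0.0005,0.064,0,0,0],[0.02,0.001,0.0005,0.075,0,0,0],[0.02,0.001,0.0005,0.08,0,0,0],[0.02,0.001,0.0005,0.084,0,0,0],[0.02,0.001,0.0005,0.0865,0,0,0],[0.02,0.001,0.0005,0.088,0,0,0],[0.02,0.001,0.0005,0.089,0,0,0],[0.02,0.001,0.0005,0.09,0,0,0],[0.02,0.001,0.0005,0.0905,0,0,0],[0.02,0.001,0.0005,0.0905,0,0,0]]

```text
t: 24.77
ee_pos: [609.1, -94.3, 198.5]
ee_rot: [0.0, 0.781, 0.624, 0.0]
wrist_force: [-1.4, 0.5, 5.1]
gripper_width: 32.3
gripper_force: 60.4
```

move_arm:
  deltas:
    - [[0.036,0,0,0,0,0,0],[0.04,0,0,0,0,0,0],[0.046,0,0,0,0,0,0],[0.054,0,0,0,0,0,0],[0.06,0,0,0,0,0,0],[0.06,0,0,0,0,0,0],[0.06,0,0,-0.01,0,0,0],[0.06,0,0,-0.03,0,0,0],[0.06,0,0,-0.05,0,0,0],[0.06,0,0,-0.075,0,0,0],[0.06,0,0,-0.11,0,0,0],[0.06,0,0,-0.14,0,0,0]]

```text
t: 25.77
ee_pos: [608.6, -94.6, 340.2]
ee_rot: [0.0, 0.782, 0.624, 0.0]
wrist_force: [0.7, -0.7, 0.1]
gripper_width: 60.1
gripper_force: 0.0
```

```bash
python3 -c "
from h import *
look('w12',['obj_yellow_c','pocket_yellow'])
c=capture('scene');cv2.imwrite('pics/scene1.png',c['img'][:,:,::-1])
plan()"
```

```text
obj_yellow_c 0.98 [303.3, 163.6, 335.6, 214.4] 369 [608.3 -93.7  67. ] [ 585. -125.    6.] [628. -74.  69.]
pocket_yellow 0.69 [288.5, 153.2, 356.3, 218.1] [607.1 -96.6] [68. 67.] 76.4 8.0
t 25.9667 pos [609.  -94.4 339.1] w 59.8 F [-0.   0.1 -0.1] gf 0.0
```

View pics/scene1.png

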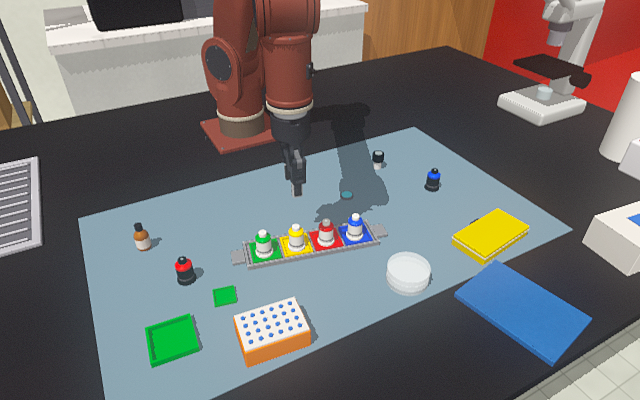

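View pics/w12.png

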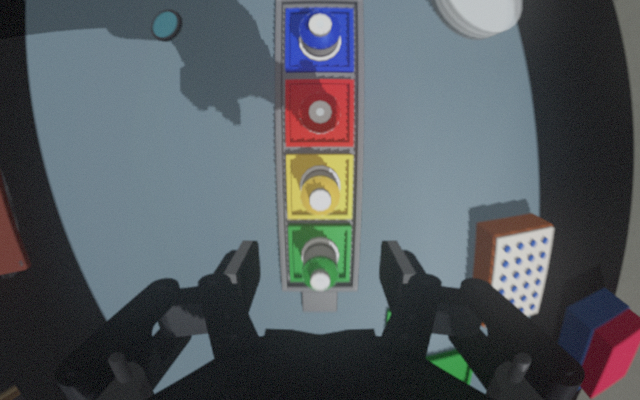

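All four stand upright in the pockets of their own colour: blue (320,35), red (320,112), yellow (320,190) and green (320,265). Both black ones are untouched, and the gripper is clear.

```bash
python3 -c "
from plant import job
print(job.finish_job())"
```

```text
the job is handed in; nothing more can be done
None
```

All four white objectives stand upright, lens up, in the pockets of their own colour; the two black ones were left where they stood, and the job was handed in at about 26 s (no verdict came back).

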